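Hold the drill guide flush on the tilted work rest

ROBOT

A 6-joint arm with a two-finger parallel gripper is mounted at the origin on the work surface. World frame = base frame: x ahead of the robot, y to its left, z up, the work surface at z = 0. Lengths are in m, angles in rad, forces in N, time in s.
With the tool pointing down it reaches from about 0.375 to 0.9 m from the base axis. Payload 3.1 kg.
Tool frame: the origin (TCP) lies at the very end of the fingers, on their centre line; the grasp point (between the pads) lies 19 mm behind it (manip.pinch_z is the distance from the TCP to the grasp point, in m); z points along the fingers, y is the direction in which the jaws open and shut (so a half turn about z gives the same grasp; the last joint's range is limited). The gripper opens to 85 mm and grips with 20 to 120 N. Pads are 22 mm wide; open, the fingers measure 114 mm over their backs; the gripper's body (76 mm by 85 mm) begins 54 mm behind the grasp point. The pads swing forward as they close: fully open they stand 13 mm farther back than shut.
Start: joints at [1.167, 0.527, 1.433, -0, 1.181, -0.178], TCP at [0.139, 0.609, 0.231] pointing down, gripper open.
Joint ranges: [-3.08, 3.08], [-0.75, 2.2], [0.22, 2.44], [-1.43, 4.57], [0, 2.65], [-2.85, 2.85]. Speed limits (rad/s): [2.79, 2.79, 3.14, 3.14, 3.14, 3.14].

INTERFACE

Orientations are given as a unit quaternion [x, y, z, w].
In Python, from station import manip gives the robot as it stands.
- The arm moves only by the tool drive_tool, never from a script. Its argument "increments" is a list of rows, each a list of 7 numbers: the closure in counts, from 0 (fully open) to 255 (shut), then the shift along the tool's x, y, z in cm, then the turn, a rotation vector about the tool's x, y, z in rad. A call has 1 to 20 rows; each row is the pose to reach, as a shift and turn from the pose commanded when the call began, along the tool's axes at that moment; what a row does not reach only later rows make up. A row lasts 1/10 s, in which the tool goes at most 50 mm and 8.59 degrees, less where a joint would pass 70% of its speed; a pose out of reach is approached as far as the arm can. A call with a gripper value outside its range is refused whole. The fingers move at their own pace and stop on an object; "force" is the grip in N (left out, the last holds). Time passes only in rows, so rows that repeat a pose let the fingers close. It gives the time, the measured TCP pose, the force and the opening at its end, in the units of the state.
- manip.sense(): the state, without advancing time (a new reading comes with each control period).
- manip.snapshot(name): name is "scene" or "top"; returns the picture (480x640x3 uint8, red, green, blue); there is no depth.
- manip.camera_model(name): a dict with "mtx" (3x3 intrinsics, pixels), "cam_to_world" (4x4, takes a point from camera to world coordinates). Camera axes: x right, y down, z forward; pixel columns grow to the right and rows downward; lengths in m; the calibration is good to about 2 mm. A picture is of the moment at which its call begins. camera_model takes no time and is no camera call.
- manip.sign_off(): hands the job in, once; it reports no verdict.
The state is a dict: "t": time; "q": joint angles; "qd": joint speeds; "tau": joint torques, N m; "tcp_pos": TCP position; "tool_rot": TCP orientation; "force": force on the tool from outside, world axes, zero at the start; "ft_torque": the same for the moment, N m; "finger_gap": opening from 0.0 (shut) to 1.0 (fully open).
Only numpy, scipy, OpenCV 4.12 (cv2) and the standard library are available. Lean on these libraries where they do the work, as an engineer would, in place of code of your own. Each camera call takes 0.05 s, during which the arm holds its last target. There are 200 camera calls.

TASK

Pick up the aluminium drill guide by its orange grip, tilt it to match the sloped face of the work rest and hold it there ready for drilling: flush on the face, its lower short edge square against the brass ledge, centred on the dark strip. Finish while still gripping it and pressing it onto the face with a steady push of about 10 N; do not push the rest off its angle, and leave the other things on the bench where they are.

Things in the scene. Friction and masses are not known exactly. Their poses are not given: they have to be found in the camera images.
- guide: Loose drill guide, 0.26 to 0.43 kg: aluminium plate 110 (x) x 80 (y) x 12 mm; on its middle an orange grip bar 70 long (x) x 22 wide (y), 12 to 58 mm above the underside; brass bushings near the corners, 15 mm above the underside. Origin: centre of the underside; z up towards the grip. Same after a half turn: either short end may go to the ledge. Lies flat, left or right of the rest.
- rest: Pale tilting board, sloping up away from the robot at 11 to 29 degrees. Origin: lower end of its flat face, mid-width, where face meets ledge (hinge axis, 45 mm above bench). x up the slope, y left along the ledge, z out of the face. Face: x 0 to 165, 198 mm wide. Brass ledge: x -12 to 0, 10 mm high. Dark strip 16 mm wide up the middle (y = 0). Seated guide: its origin at x 55, y 0, z 0, z axes alike.
- router_plane: Bystander: black router plane 130 x 75 x 90 mm with two turned wooden knobs, origin under its centre; on the other side of the rest from the guide.
- marking_gauge: Bystander: brass marking gauge with wooden handle, 235 mm long, 24 mm high, lying between robot and rest.
- chisel: Bystander: chisel with pale wooden handle, 220 mm long, 24 mm high, origin under its middle.
- try_square: Bystander: try square, brass stock 100 mm, steel blade 150 mm, 20 mm high, origin under its stock.
- screw_jar: Bystander: glass jar with brass lid, 64 mm across, 85 mm high.
- mallet: Bystander: wooden mallet lying down, head 70 x 120 x 60 mm, about 250 mm long.
- rest_top (a point): Middle of the upper end of the rest's face: x = 165 mm, y = 0, z = 0 in the rest's frame, same axes. The board is locked at its angle by strong friction (pushes under 40 N do not move it). It is hinged on a fixed wooden stand 220 x 230 mm, with brass arcs beside it (look only).
There are look-alikes about, which are no part of the job. Of the things that look like the guide, the middle-sized one is meant.

How it is judged:
On the way, in this order (a step that is already met when the one before it is completed fails the run):
1. the guide is lifted clear of the bench in the gripper (height (world z) of guide above 0.04 m and contact force between guide and the fingers above 1 N and contact force between guide and rest below 0.1 N), for 0.2 s.
2. the guide is flush on the sloped face (angle between the z axis of guide and the z axis of rest, either way round below 0.035 rad and z of guide in the frame of rest between -0.0025 and 0.0025 m and x of guide in the frame of rest between 0.045 and 0.115 m and y of guide in the frame of rest between -0.06 and 0.06 m and contact force between guide and rest above 1 N), for 0.2 s.
At the end, for the whole second after the job is handed in: The guide is still gripped and at rest, flush on the sloped face (tilt within 2 degrees, underside within 2.5 mm of the face), its lower edge within 3.5 mm of the ledge and square to it within 3.4 degrees, centred on the dark strip within 10 mm, and pressed on the rest with 5 to 25 N (angle between the z axis of guide and the z axis of rest, either way round below 0.035 rad and z of guide in the frame of rest between -0.0025 and 0.0025 m and x of guide in the frame of rest between 0.052 and 0.0585 m and y of guide in the frame of rest between -0.01 and 0.01 m and angle between the x axis of guide and the x axis of rest, either way round below 0.06 rad and contact force between guide and rest between 5 and 25 N and contact force between guide and the fingers above 2 N and linear speed of guide below 0.01 m/s); the arm keeps its last pose, push and grip.
It fails at once if the guide hits or presses the rest with more than 60 N (contact force between guide and rest above 60 N).
It fails at once if the rest is pushed off its angle (by more than about 2 degrees) (distance of rest_top from where it was at the start of the episode above 0.006 m).
It fails at once if a bystander is moved by more than 15 mm (distance of any of router_plane, marking_gauge, chisel, try_square, screw_jar, mallet from where it was at the start of the episode above 0.015 m).
It also fails if it takes over 48 s, if anything falls off the work surface, if the arm or the gripper's body presses on something with over 40 N, if the wrist force passes 120 N, or if a joint passes its speed limit or range.

## Working session

There is one attempt and no reset: what is moved stays moved. The work goes in short steps, Python scripts to look and compute and a tool call to move; the robot and the scene stay as the last step left them, time stands still between calls to the robot, and variables do not carry over. Pictures are saved under pics/ and viewed, about 8 in all and at most 12, crops included, and the job is handed in when it is done.

Besides the shell and the picture viewer there is one more tool, called by a JSON object that holds its "api" and its "payload". drive_tool: Moves the arm, as the interface text tells. Its arguments: {"type":"object","properties":{"increments":{"type":"array","items":{"type":"array","items":{"type":"number"}}},"force":{"type":"number"}},"required":["increments"]}

```bash
mkdir -p pics; ls; python3 - <<'E'
from station import manip
import cv2
for n in("scene","top"):
    im=manip.snapshot(n); cv2.imwrite(f"pics/{n}0.png",im[...,::-1]); c=manip.camera_model(n); print(n,c["mtx"],c["cam_to_world"])
print(manip.sense(), manip.pinch_z)
E
```

```text
pics
scene [[484.69078997   0.         323.40646843]
 [  0.         484.69078997 240.56896233]
 [  0.           0.           1.        ]] [[ 0.22258716  0.84146593 -0.49233124  1.07952858]
 [ 0.97490466 -0.19418079  0.10887941 -0.18431827]
 [-0.00398295 -0.50421118 -0.8635712   1.03952659]
 [ 0.          0.          0.          1.        ]]
top [[564.43833199   0.         311.38584605]
 [  0.         564.43833199 253.72752687]
 [  0.           0.           1.        ]] [[-0.02369007 -0.99873166  0.04442801  0.44880263]
 [-0.99954175  0.0228248  -0.01988286 -0.05778095]
 [ 0.01884358 -0.04487867 -0.99881471  1.35037294]
 [ 0.          0.          0.          1.        ]]
{'t': 0.1, 'q': array([ 1.16750651e+00,  5.28381739e-01,  1.43380243e+00,  2.98466519e-05,
        1.18138986e+00, -1.78463831e-01]), 'qd': array([-0.0004035 , -0.0022064 , -0.00177777,  0.00041894,  0.00159298,
        0.00055036]), 'tau': array([ 9.82716483e-05, -4.43302631e+01, -1.78586394e+01, -2.26399243e-04,
        3.94172006e-03,  1.34081648e-05]), 'tcp_pos': array([0.13901582, 0.60867288, 0.23041723]), 'tool_rot': array([ 1.12181977e-01,  9.93687185e-01, -9.45115585e-04, -2.97342913e-04]), 'force': array([0.27628991, 0.6754434 , 0.02014169]), 'ft_torque': array([ 0.01160746,  0.01019438, -0.00372286]), 'finger_gap': 1.004792999331799} 0.0187
```

View pics/scene0.png

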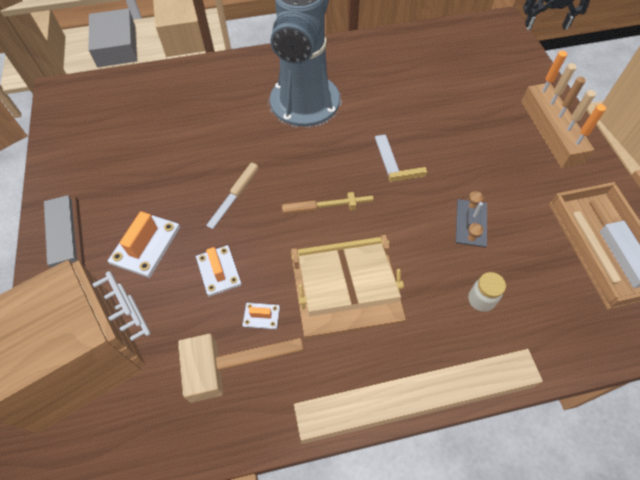

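View pics/top0.png

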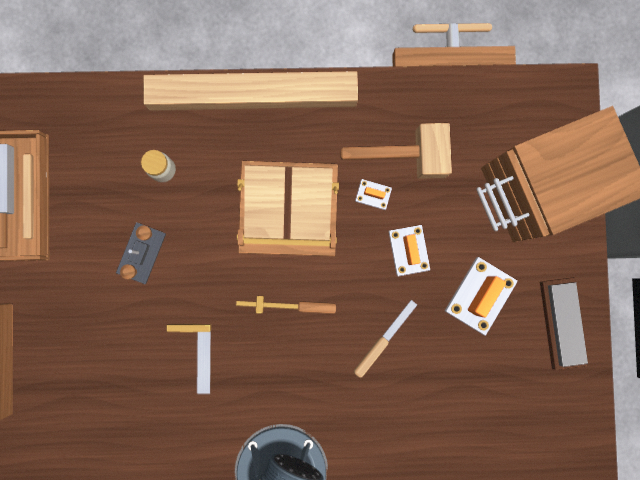

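The top view shows three guide look-alikes: small at (374,194), middle at (409,251), large at (482,297). I choose the middle one at (409,251). In the scene view it is at (218,270). The rest is around (289,208), and its ledge is the brass bar at (288,241). I'll check the choice in a close crop of each view.

```bash
python3 - <<'E'
import cv2
a=cv2.imread("pics/top0.png")[145:290,230:440]; cv2.imwrite("pics/c1.png",cv2.resize(a,None,fx=3.8,fy=3.8,interpolation=cv2.INTER_CUBIC))
a=cv2.imread("pics/scene0.png")[225:340,185:415]; cv2.imwrite("pics/c2.png",cv2.resize(a,None,fx=3.4,fy=3.4,interpolation=cv2.INTER_CUBIC))
E
```

```text
(no output)
```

View pics/c1.png

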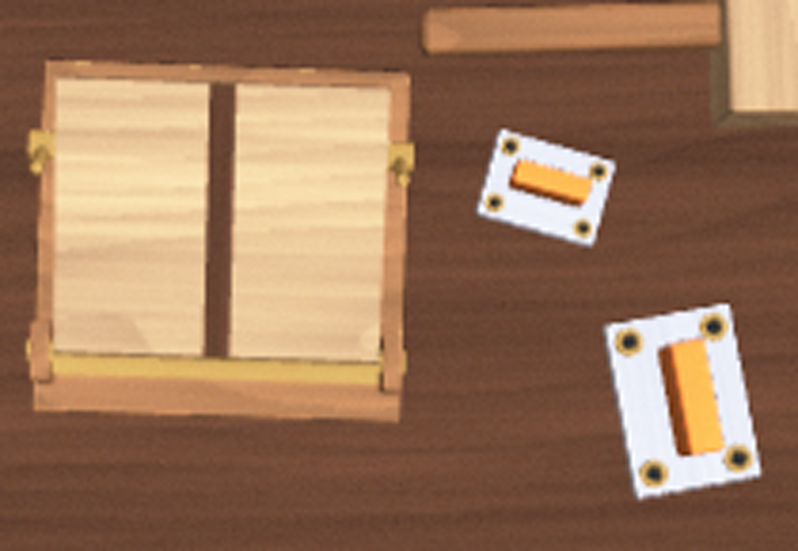

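View pics/c2.png

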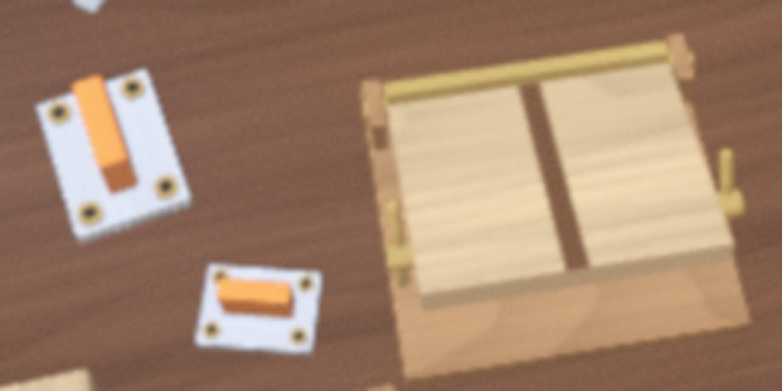

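The crops confirm the choice: the middle one, with corners in the c1 crop near (606,324), (727,305), (761,475), (639,497). The rest's face shows its upper corners at (55,79) and (391,88), and its strip ends at (223,83) and (217,357). Next I'll fit the guide and rest poses jointly over both views.

```bash
cat > h.py <<'E'
import numpy as np
from station import manip
from scipy.optimize import least_squares
from scipy.spatial.transform import Rotation as R
C={n:manip.camera_model(n) for n in("top","scene")}
def proj(n,P):
    T=np.linalg.inv(C[n]["cam_to_world"]); p=(T[:3,:3]@np.atleast_2d(P).T).T+T[:3,3]
    u=(C[n]["mtx"]@p.T).T; return u[:,:2]/u[:,2:]
def un(n,c): # crop->full pixel
    s,o=((3.8,(230,145)) if n=="top" else (3.4,(185,225))); return (np.array(c,float)+.5)/s-.5+o
def fit(model,obs,x0,verbose=1):
    f=lambda x:np.concatenate([(proj(n,model(x,np.array(P)))[0]-un(n,c)) for n,P,c in obs])
    r=least_squares(f,x0,loss="soft_l1"); 
    if verbose: print(np.round(f(r.x).reshape(-1,2),2).tolist()); print("sd",np.sqrt(np.diag(np.linalg.inv(r.jac.T@r.jac)))*.5)
    return r.x
def Rrest(yaw,t): return R.from_euler("ZY",[yaw,-t])
E
cat > m.py <<'E'
from h import *
gm=lambda x,P: R.from_euler("z",x[2]).apply(P)+[x[0],x[1],0]
# world -y is right in top; top-of-image is +x
g=[("top",(.055,.04,.012),(606,324)),("top",(.055,-.04,.012),(727,305)),("top",(-.055,-.04,.012),(761,475)),("top",(-.055,.04,.012),(639,497)),
("scene",(-.055,-.04,.012),(37,104)),("scene",(-.055,.04,.012),(147,68)),("scene",(.055,.04,.012),(190,202)),("scene",(.055,-.04,.012),(79,233))]
x=fit(gm,g,[.45,-.25,0.1]); print("guide",x)
x=fit(gm,g[:4],[.45,-.25,0.1],0); print("guide top only",x)
rm=lambda x,P: Rrest(x[2],x[3]).apply(P)+[x[0],x[1],.045]
r=[("top",(.165,.099,0),(55,79)),("top",(.165,-.099,0),(391,88)),("top",(.165,0,0),(223,84)),("top",(0,0,.01),(217,357)),
("top",(0,.099,.01),(53,355)),("top",(0,-.099,.01),(381,363)),
("scene",(.165,.099,0),(733,245)),("scene",(.165,-.099,0),(421,293)),("scene",(0,-.099,0),(388,104)),("scene",(0,.099,0),(672,66)),
("scene",(.165,0,0),(577,268)),("scene",(0,0,0),(530,85))]
x=fit(rm,r,[.5,0,0,.3]); print("rest",x,np.degrees(x[2:]))
E
python3 m.py
```

```text
[[-0.71, 0.1], [0.31, -0.63], [-0.26, 0.01], [-1.12, 0.04], [-0.07, -0.08], [-0.41, -0.08], [-0.21, -1.55], [-0.89, 0.91]]
sd [0.00050934 0.0004942  0.00749638]
guide [ 0.51238659 -0.31717982  0.15047234]
guide top only [ 0.51211338 -0.31825241  0.15516015]
[[-0.02, -0.79], [-0.4, 0.01], [-0.15, -0.52], [-0.64, 0.34], [-0.6, -0.6], [-0.79, 0.21], [-0.15, -0.44], [-0.55, 0.2], [-0.53, 0.4], [-1.25, -0.89], [0.01, 0.12], [-0.6, -0.29]]
sd [0.00050678 0.00051905 0.00355479 0.00802322]
rest [ 0.54459622 -0.02639611 -0.05627048  0.27865259] [-3.22406085 15.96561737]
```

```bash
cat >> h.py <<'E'
def rows(poses,base=None):
    "poses: list of (p, R) -> shift cm, rotvec in the current tool frame"
    s=manip.sense(); p0,R0=base or (s["tcp_pos"],R.from_quat(s["tool_rot"]))
    for p,Q in poses: print(np.round(R0.inv().apply(np.array(p)-p0)*100,2).tolist(), np.round((R0.inv()*Q).as_rotvec(),3).tolist())
def tool(yaw,tilt=0): # tool y along -(y of a frame with that yaw), tool z = -z of the tilted frame, x = up-slope x
    return Rrest(yaw,tilt)*R.from_euler("x",np.pi)
G=np.array([.5123,-.3177]); GY=.152
E
python3 - <<'E'
from h import *
s=manip.sense();R0=R.from_quat(s["tool_rot"]);Q=tool(GY)
print((R0.inv()*Q).magnitude(), Q.as_matrix().round(2))
h=R0*R.from_rotvec((R0.inv()*Q).as_rotvec()/2)
rows([((.45,.25,.24),h),((*G,.15),Q)])
E
```

```text
2.7647554948974933 [[ 0.99  0.15  0.  ]
 [ 0.15 -0.99 -0.  ]
 [ 0.    0.   -1.  ]]
[-38.31, -28.03, -0.92] [-0.001, 0.001, 1.382]
[-57.05, -81.97, 8.18] [-0.001, 0.003, 2.765]
```

{"api": "drive_tool", "payload": {"increments": [[0, -38.31, -28.03, -0.92, 0, 0, 1.382], [0, -38.31, -28.03, -0.92, 0, 0, 1.382], [0, -38.31, -28.03, -0.92, 0, 0, 1.382], [0, -38.31, -28.03, -0.92, 0, 0, 1.382], [0, -38.31, -28.03, -0.92, 0, 0, 1.382], [0, -38.31, -28.03, -0.92, 0, 0, 1.382], [0, -38.31, -28.03, -0.92, 0, 0, 1.382], [0, -38.31, -28.03, -0.92, 0, 0, 1.382], [0, -38.31, -28.03, -0.92, 0, 0, 1.382], [0, -57.05, -81.97, 8.18, 0, 0, 2.765], [0, -57.05, -81.97, 8.18, 0, 0, 2.765], [0, -57.05, -81.97, 8.18, 0, 0, 2.765], [0, -57.05, -81.97, 8.18, 0, 0, 2.765], [0, -57.05, -81.97, 8.18, 0, 0, 2.765], [0, -57.05, -81.97, 8.18, 0, 0, 2.765], [0, -57.05, -81.97, 8.18, 0, 0, 2.765], [0, -57.05, -81.97, 8.18, 0, 0, 2.765], [0, -57.05, -81.97, 8.18, 0, 0, 2.765], [0, -57.05, -81.97, 8.18, 0, 0, 2.765], [0, -57.05, -81.97, 8.18, 0, 0, 2.765]], "force": 60}}

```text
t: 2.1
tcp_pos: [0.506, -0.2715, 0.1561]
tool_rot: [0.997, 0.075, -0.0, -0.0]
force: [0.3, 0.3, 0.0]
finger_gap: 0.998
```

```bash
python3 - <<'E'
from h import *
Q=tool(GY); print(manip.sense()["qd"].round(3),manip.sense()["q"].round(3))
rows([((*G,.15),Q),((*G,.022),Q)])
E
```

```text
[-0.628  0.425 -0.642  0.004  0.202 -0.664] [-0.687  0.557  1.633  0.     0.952  0.733]
[-0.07, 4.67, 0.61] [-0.001, 0.0, -0.002]
[-0.06, 4.68, 13.41] [-0.001, 0.0, -0.002]
```

{"api": "drive_tool", "payload": {"increments": [[0, 0, 0, 0, 0, 0, 0], [0, 0, 0, 0, 0, 0, 0], [0, 0, 0, 0, 0, 0, 0]]}}

```text
t: 2.4
tcp_pos: [0.5056, -0.2681, 0.1564]
tool_rot: [0.997, 0.076, -0.001, -0.001]
force: [0.9, 0.7, 0.4]
finger_gap: 1.001
```

```bash
python3 - <<'E'
from h import *
import cv2
Q=tool(GY); s=manip.sense(); print(s["tcp_pos"],s["qd"].round(3),s["force"])
rows([((*G,.10),Q),((*G,.022),Q)])
cv2.imwrite("pics/t1.png",cv2.resize(manip.snapshot("scene")[200:350,120:320,::-1],None,fx=4,fy=4))
E
```

```text
[ 0.50556557 -0.26808545  0.15641031] [ 0.017 -0.012  0.007 -0.002 -0.005 -0.001] [0.85217751 0.74737537 0.37603978]
[-0.08, 5.02, 5.63] [-0.002, 0.001, 0.0]
[-0.07, 5.03, 13.43] [-0.002, 0.001, 0.0]
```

View pics/t1.png

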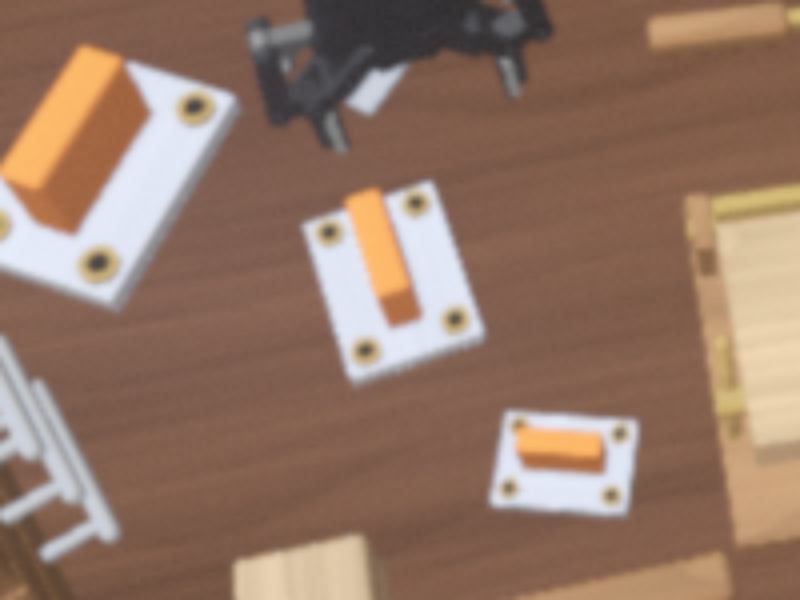

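The fingers sit above and behind the guide, jaws across the bar (tips at crop (340,140) and (515,90)). The guide is untouched and the path down is free. Descending onto the bar and gripping.

{"api": "drive_tool", "payload": {"increments": [[0, -0.08, 2.5, 2.8, 0, 0, 0], [0, -0.08, 5.03, 5.63, 0, 0, 0], [0, -0.08, 5.03, 5.63, 0, 0, 0], [0, -0.08, 5.03, 8, 0, 0, 0], [0, -0.08, 5.03, 10, 0, 0, 0], [0, -0.08, 5.03, 12, 0, 0, 0], [0, -0.08, 5.03, 13.2, 0, 0, 0], [0, -0.08, 5.03, 13.3, 0, 0, 0], [0, -0.08, 5.03, 13.3, 0, 0, 0]]}}

```text
t: 3.35
tcp_pos: [0.5135, -0.3187, 0.0245]
tool_rot: [0.997, 0.076, 0.0, 0.0]
force: [0.4, 0.4, -0.4]
finger_gap: 0.996
```

{"api": "drive_tool", "payload": {"increments": [[255, 0, 0, 0, 0, 0, 0], [255, 0, 0, 0, 0, 0, 0], [255, 0, 0, 0, 0, 0, 0], [255, 0, 0, 0, 0, 0, 0], [255, 0, 0, 0, 0, 0, 0], [255, 0, 0, 0, 0, 0, 0], [255, 0, 0, 0, 0, 0, 0], [255, 0, 0, 0, 0, 0, 0]], "force": 60}}

```text
t: 4.15
tcp_pos: [0.5133, -0.3195, 0.0244]
tool_rot: [0.997, 0.076, 0.0, 0.0]
force: [0.0, 0.6, 5.5]
finger_gap: 0.251
```

{"api": "drive_tool", "payload": {"increments": [[255, 0, 0, -2, 0, 0, 0], [255, 0, 0, -6, 0, 0, 0], [255, 0, 0, -10, 0, 0, 0], [255, 0, 0, -14, 0, 0, 0], [255, 0, 0, -16, 0, 0, 0], [255, 0, 0, -16, 0, 0, 0], [255, 0, 0, -16, 0, 0, 0], [255, 0, 0, -16, 0, 0, 0]]}}

```text
t: 4.95
tcp_pos: [0.5118, -0.3182, 0.1813]
tool_rot: [0.997, 0.076, -0.002, -0.002]
force: [0.1, 1.1, -3.7]
finger_gap: 0.252
```

```bash
cat >> h.py <<'E'
RP=np.array([.5446,-.0264,.045]); RY=-.0563; RT=.2787
RR=Rrest(RY,RT)
def rest(p): return RR.apply(np.array(p))+RP
E
python3 - <<'E'
from h import *
s=manip.sense(); print(s["tcp_pos"],s["force"],s["ft_torque"],s["finger_gap"])
Q=tool(RY,RT)
# tcp is .0245 above guide underside
rows([(rest((.062,0,.14)),Q),(rest((.062,0,.0445)),Q)])
E
```

```text
[ 0.51177403 -0.31823012  0.18134391] [ 0.09896094  1.07393739 -3.65174355] [-0.01307193 -0.01964445  0.00323903] 0.2518614203270923
[9.72, -27.92, -1.45] [-0.033, 0.281, 0.206]
[12.32, -27.34, 7.72] [-0.033, 0.281, 0.206]
```

{"api": "drive_tool", "payload": {"increments": [[255, 2.4, -7.0, -1.45, -0.008, 0.07, 0.05], [255, 4.8, -11, -1.45, -0.016, 0.14, 0.1], [255, 7.2, -15, -1.45, -0.025, 0.21, 0.15], [255, 9.72, -19, -1.45, -0.033, 0.281, 0.206], [255, 9.72, -23, -1.45, -0.033, 0.281, 0.206], [255, 9.72, -26, -1.45, -0.033, 0.281, 0.206], [255, 9.72, -27.92, -1.45, -0.033, 0.281, 0.206], [255, 9.72, -27.92, -1.45, -0.033, 0.281, 0.206], [255, 9.72, -27.92, -1.45, -0.033, 0.281, 0.206], [255, 9.72, -27.92, -1.45, -0.033, 0.281, 0.206]]}}

```text
t: 5.95
tcp_pos: [0.5671, -0.0296, 0.1975]
tool_rot: [0.99, -0.028, 0.14, 0.006]
force: [0.9, 0.2, -3.3]
finger_gap: 0.247
```

```bash
python3 - <<'E'
from h import *
import cv2
s=manip.sense(); print(s["tcp_pos"],s["force"],s["ft_torque"])
Q=tool(RY,RT); P=R.from_quat(s["tool_rot"]); print("tcp in rest",RR.inv().apply(s["tcp_pos"]-RP), "roterr",(P.inv()*Q).as_rotvec())
rows([(rest((.062,0,.0345)),Q)])
a=manip.snapshot("scene");cv2.imwrite("pics/s2.png",a[...,::-1])
cv2.imwrite("pics/s2c.png",cv2.resize(a[160:340,250:450,::-1],None,fx=3.3,fy=3.3))
E
```

```text
[ 0.56708597 -0.02959203  0.19751409] [ 0.93776186  0.18338605 -3.3400747 ] [ 0.0068322   0.2826128  -0.01573388]
tcp in rest [ 0.06371431 -0.00192168  0.14040353] roterr [ 0.00380983 -0.00255507  0.00029779]
[-0.2, -0.23, 10.59] [0.004, -0.003, 0.0]
```

View pics/s2c.png

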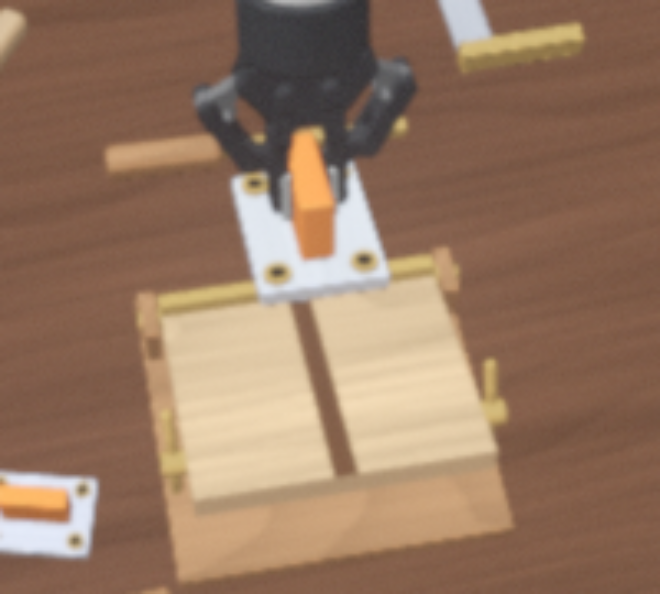

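The guide is held square in the jaws above the face, with its corners in the crop near (233,178), (388,277) and (260,292). Let me check how it sits in the hand.

```bash
python3 - <<'E'
import h; from h import *
h.un=lambda n,c:(np.array(c,float)+.5)/3.3-.5+[250,160]
s=manip.sense(); Q=R.from_quat(s["tool_rot"])*R.from_euler("x",-np.pi)
# x: offset along tool x, y, height of underside beneath TCP, pitch
mod=lambda x,P: s["tcp_pos"]+Q.apply(R.from_euler("y",x[2]).apply(P-[0,0,.0245])+[x[0],x[1],0])
o=[("scene",(-.055,-.04,.012),(233,178)),("scene",(.055,-.04,.012),(260,292)),("scene",(.055,.04,.012),(388,277)),("scene",(.035,-.011,.058),(303,213)),("scene",(.035,.011,.058),(334,209)),("scene",(-.035,-.011,.058),(290,136)),("scene",(-.055,.04,.012),(356,165))]
print(fit(mod,o,[0,0,0]))
E
```

```text
[[-0.02, 0.2], [0.43, 1.52], [1.16, 0.24], [-0.53, -0.43], [1.15, -0.8], [-2.93, 0.37], [-0.67, -1.02]]
sd [0.00073989 0.00054045 0.01237662]
[0.00352105 0.00044459 0.01039606]
```

{"api": "drive_tool", "payload": {"increments": [[255, -0.2, -0.23, 3, 0.004, -0.003, 0], [255, -0.2, -0.23, 6, 0.004, -0.003, 0], [255, -0.2, -0.23, 8.5, 0.004, -0.003, 0], [255, -0.2, -0.23, 10, 0.004, -0.003, 0], [255, -0.2, -0.23, 10.5, 0.004, -0.003, 0], [255, -0.2, -0.23, 10.5, 0.004, -0.003, 0], [255, -0.2, -0.23, 10.5, 0.004, -0.003, 0]]}}

```text
t: 6.7
tcp_pos: [0.5949, -0.0287, 0.0978]
tool_rot: [0.99, -0.027, 0.14, 0.004]
force: [-1.1, -1.3, -3.3]
finger_gap: 0.25
```

```bash
cat >> h.py <<'E'
def st():
    s=manip.sense(); P=R.from_quat(s["tool_rot"]); Q=tool(RY,RT)
    print(s["t"],"tcp in rest mm",(RR.inv().apply(s["tcp_pos"]-RP)*1e3).round(2),"roterr",(P.inv()*Q).as_rotvec().round(4),"F rest",RR.inv().apply(s["force"]).round(2),"tq",RR.inv().apply(s["ft_torque"]).round(3))
E
python3 -c "from h import *; st()"
```

```text
6.7 tcp in rest mm [62.92  0.58 36.93] roterr [-0.0001 -0.0022  0.0009] F rest [-1.89 -1.31 -2.92] tq [0.009 0.319 0.027]
```

{"api": "drive_tool", "payload": {"increments": [[255, 0, 0, 0.2, 0, 0, 0], [255, 0, 0, 0.4, 0, 0, 0], [255, 0, 0, 0.6, 0, 0, 0], [255, 0, 0, 0.7, 0, 0, 0], [255, 0, 0, 0.8, 0, 0, 0], [255, 0, 0, 0.9, 0, 0, 0], [255, 0, 0, 1.0, 0, 0, 0], [255, 0, 0, 1.0, 0, 0, 0]]}}

```text
t: 7.5
tcp_pos: [0.5971, -0.0284, 0.0871]
tool_rot: [0.99, -0.027, 0.139, 0.004]
force: [-0.2, -0.3, -3.0]
finger_gap: 0.249
```

```bash
python3 -c "from h import *; st()"
```

```text
7.5 tcp in rest mm [62.12  0.96 26.04] roterr [-0.0006 -0.0004  0.0012] F rest [-0.95 -0.31 -2.81] tq [0.035 0.292 0.009]
```

{"api": "drive_tool", "payload": {"increments": [[255, 0, 0, 0.05, 0, 0, 0], [255, 0, 0, 0.1, 0, 0, 0], [255, 0, 0, 0.15, 0, 0, 0], [255, 0, 0, 0.2, 0, 0, 0], [255, 0, 0, 0.2, 0, 0, 0], [255, 0, 0, 0.2, 0, 0, 0]]}}

```text
t: 8.1
tcp_pos: [0.5976, -0.0285, 0.0857]
tool_rot: [0.99, -0.027, 0.139, 0.004]
force: [-3.5, -0.9, 1.8]
finger_gap: 0.25
```

```bash
python3 -c "from h import *; st()"
```

```text
8.1 tcp in rest mm [62.14  0.92 24.55] roterr [-0.0005 -0.0008  0.0012] F rest [-2.79 -1.06  2.68] tq [-0.021  0.282  0.001]
```

Contact at TCP 24.5 mm off the face, exactly as predicted, so the guide is on the face. Now sliding gently down to the ledge.

{"api": "drive_tool", "payload": {"increments": [[255, -0.1, 0, 0.01, 0, 0, 0], [255, -0.2, 0, 0.01, 0, 0, 0], [255, -0.3, 0, 0.01, 0, 0, 0], [255, -0.4, 0, 0.01, 0, 0, 0], [255, -0.5, 0, 0.01, 0, 0, 0], [255, -0.5, 0, 0.01, 0, 0, 0]]}}

```text
t: 8.7
tcp_pos: [0.594, -0.0287, 0.0846]
tool_rot: [0.99, -0.027, 0.141, 0.004]
force: [2.8, -0.6, 5.9]
finger_gap: 0.248
```

```bash
python3 -c "from h import *; st()"
```

```text
8.7 tcp in rest mm [58.48  0.53 24.5 ] roterr [ 0.0003 -0.0035  0.001 ] F rest [ 4.35 -0.43  4.91] tq [ 0.108 -0.319 -0.089]
```

{"api": "drive_tool", "payload": {"increments": [[255, -0.1, 0, -0.02, 0, 0, 0], [255, -0.2, 0, -0.03, 0, 0, 0], [255, -0.3, 0, -0.03, 0, 0, 0], [255, -0.3, 0, -0.03, 0, 0, 0]]}}

```text
t: 9.1
tcp_pos: [0.5906, -0.0282, 0.0836]
tool_rot: [0.99, -0.027, 0.14, 0.004]
force: [1.9, -1.0, 3.3]
finger_gap: 0.252
```

```bash
python3 - <<'E'
from h import *; st()
import cv2
cv2.imwrite("pics/s3.png",cv2.resize(manip.snapshot("scene")[210:330,270:430,::-1],None,fx=5,fy=5,interpolation=cv2.INTER_CUBIC))
E
```

```text
9.1 tcp in rest mm [54.91  0.77 24.48] roterr [-0.0001 -0.0023  0.0013] F rest [ 2.77 -0.9   2.67] tq [ 0.113 -0.45   0.007]
```

View pics/s3.png

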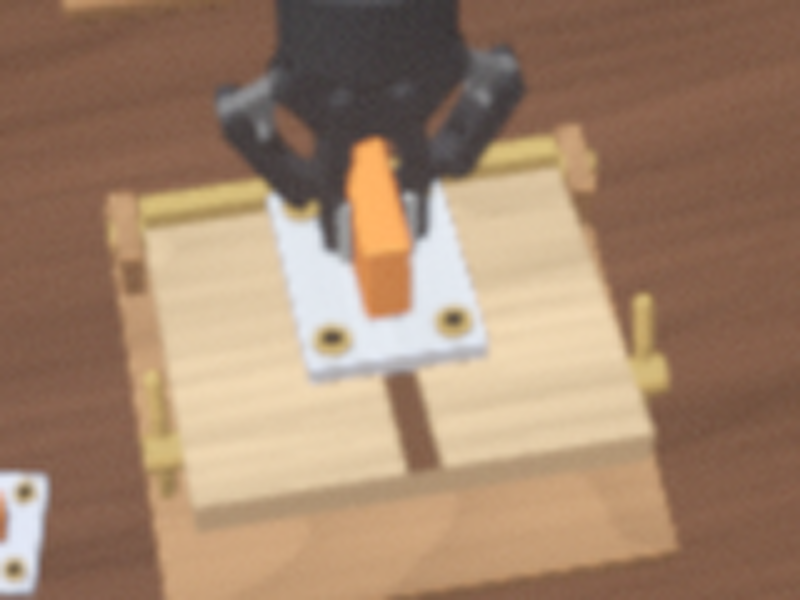

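The guide is flat on the face, strip centred beneath it. Its upper edge runs from (310,372) to (487,345) and its lower end is at or near the ledge. Continuing down in small steps.

```bash
python3 - <<'E'
import h; from h import *
h.un=lambda n,c:(np.array(c,float)+.5)/5-.5+[270,210]
mod=lambda x,P: rest(R.from_euler("z",x[2]).apply(P)+[x[0],x[1],0])
o=[("scene",(.055,-.04,.012),(307,371)),("scene",(.055,.04,.012),(486,344)),("scene",(-.055,-.04,.012),(269,195)),("scene",(.035,-.011,.058),(362,252)),("scene",(.035,.011,.058),(409,245))]
print(fit(mod,o,[.06,0,0]))
E
```

```text
[[-0.28, -0.27], [0.19, -0.2], [-0.22, -0.27], [-0.21, 0.39], [0.54, 0.33]]
sd [0.00070885 0.00060595 0.01149068]
[ 5.58039454e-02 -9.79634685e-06 -1.13991108e-02]
```

{"api": "drive_tool", "payload": {"increments": [[255, -0.1, 0, 0, 0, 0, 0], [255, -0.1, 0, 0, 0, 0, 0], [255, -0.2, 0, 0, 0, 0, 0], [255, -0.2, 0, 0, 0, 0, 0]]}}

```text
t: 9.55
tcp_pos: [0.5905, -0.0282, 0.0838]
tool_rot: [0.99, -0.027, 0.142, 0.004]
force: [6.4, 2.4, 2.9]
finger_gap: 0.251
```

```bash
python3 -c "from h import *; st()"
```

```text
9.55 tcp in rest mm [54.84  0.74 24.64] roterr [ 0.0004 -0.006   0.0012] F rest [6.85 2.71 1.04] tq [ 0.517 -0.932  0.034]
```

The ledge is reached: the command moved 2 mm but the tool stayed, and the up-slope force rose. The vision fit also gives x≈55.8, y≈0, yaw −0.011. Now easing off the ledge and building the normal push.

{"api": "drive_tool", "payload": {"increments": [[255, 0.05, 0, 0.02, 0, 0, 0], [255, 0.1, 0, 0.04, 0, 0, 0], [255, 0.1, 0, 0.06, 0, 0, 0], [255, 0.1, 0, 0.06, 0, 0, 0], [255, 0.1, 0, 0.06, 0, 0, 0]]}}

```text
t: 10.05
tcp_pos: [0.5907, -0.0282, 0.0836]
tool_rot: [0.99, -0.027, 0.141, 0.004]
force: [2.7, 0.5, 7.8]
finger_gap: 0.247
```

```bash
python3 -c "from h import *; st()"
```

```text
10.05 tcp in rest mm [54.94  0.77 24.47] roterr [ 0.0001 -0.0043  0.0013] F rest [4.73 0.67 6.78] tq [ 0.276 -0.59   0.013]
```

{"api": "drive_tool", "payload": {"increments": [[255, 0, 0, 0, 0, 0, 0], [255, 0, 0, 0, 0, 0, 0], [255, 0, 0, 0, 0, 0, 0], [255, 0, 0, 0, 0, 0, 0], [255, 0, 0, 0, 0, 0, 0]]}}

```text
t: 10.55
tcp_pos: [0.5907, -0.0282, 0.0836]
tool_rot: [0.99, -0.027, 0.141, 0.004]
force: [3.5, 0.4, 7.1]
finger_gap: 0.244
```

```bash
python3 - <<'E'
from h import *
import cv2
for i in range(5):
    a=manip.snapshot("scene"); st()
cv2.imwrite("pics/s4f.png",a[...,::-1])
cv2.imwrite("pics/s4.png",cv2.resize(a[210:330,270:430,::-1],None,fx=5,fy=5,interpolation=cv2.INTER_CUBIC))
# whole-scene change against start (bystanders)
d=cv2.absdiff(cv2.imread("pics/scene0.png"),cv2.imread("pics/s4f.png")).max(2)
n,l,s,c=cv2.connectedComponentsWithStats((cv2.medianBlur(d,5)>40).astype(np.uint8)); print([x.tolist() for x in s[1:] if x[4]>30])
E
```

```text
10.6 tcp in rest mm [54.95  0.75 24.47] roterr [ 0.0002 -0.0043  0.0013] F rest [5.62 0.09 6.98] tq [ 0.271 -0.557  0.004]
10.65 tcp in rest mm [54.93  0.75 24.47] roterr [ 0.0002 -0.0042  0.0013] F rest [5.69 0.36 6.42] tq [ 0.265 -0.579  0.071]
10.7 tcp in rest mm [54.95  0.78 24.49] roterr [ 0.0002 -0.0043  0.0013] F rest [4.7  0.24 6.38] tq [ 0.291 -0.586 -0.023]
10.75 tcp in rest mm [54.94  0.75 24.47] roterr [ 0.0002 -0.0043  0.0013] F rest [5.25 1.29 6.91] tq [ 0.315 -0.536 -0.027]
10.8 tcp in rest mm [54.94  0.76 24.48] roterr [ 0.0002 -0.0043  0.0013] F rest [5.1  1.53 6.78] tq [ 0.302 -0.567  0.027]
[[254, 0, 23, 41, 776], [271, 0, 152, 286, 14175], [524, 0, 66, 29, 892], [289, 12, 13, 5, 38], [288, 23, 11, 5, 35], [315, 111, 9, 10, 68], [196, 245, 45, 51, 1590]]
```

View pics/s4.png

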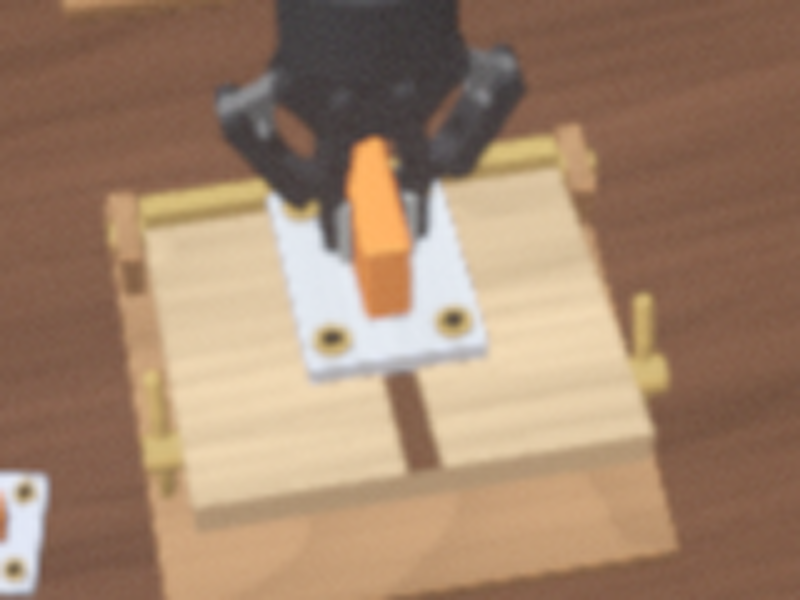

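The force is steady: about 10 N normal and 6 N on the ledge, once the free-hanging guide's weight (about −3 and −1 N) is taken off. The picture shows the guide flush, against the ledge, over the strip. The image changes from the start are the arm and the guide's old spot. Handing in.

```bash
python3 -c "
from h import *
print(manip.sign_off()); st()"
```

```text
the job is handed in; nothing more can be done
None
the job is handed in; nothing more can be done
```

I picked up the middle-sized guide by its orange grip and tilted it to match the rest, measured at about 16°. I laid it on the face, slid it down to the ledge and pressed it there. I handed it in at about t = 10.8 s, still gripping; no verdict is reported.

**Last checks:**
- **Position:** the fingertips stayed at their contact height above the face (24.5 mm). A camera fit made just before the final push gave guide x ≈ 55.8 mm, y ≈ 0 and yaw −0.011 rad. The tool stopped against the ledge when commanded 2 mm further and moved only about 0.1 mm after that.
- **Push:** steady at about 10 N onto the face and about 6 N on the ledge, after subtracting the guide's weight, with roughly 1 N of sensor noise. The total on the rest is about 11–12 N.
- **Surroundings:** the start and end scene views differ only around the arm, the guide's old spot and its new place. Nothing else showed a visible shift. The arm covered part of the scene view, and I took no last top view.

**What I could not check as well:** I judged flushness from the contact height, the torque balance and the picture, not from a separate tilt measurement. The rest's angle is known to about half a degree. The in-hand camera fit had put the guide 3.5 mm up-slope in the fingers, against about 1 mm by the fit on the face and 0 by the ledge contact. I trusted the ledge contact.

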